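# Centre-punch a thin jar lid for its airlock

### The arm

A 6-joint arm with a two-finger parallel gripper is mounted at the origin on a cart in front of the work surface, level with it; the furniture and walls round the work are solid. World frame = base frame: x ahead of the robot, y to its left, z up, the work surface at z = 0. Lengths are in mm, angles in rad, forces in N, time in s.
With the tool pointing down it reaches from about 350 to 775 mm from the base axis. Payload 7.3 kg.
Tool frame: the origin (TCP) lies at the very end of the fingers, on their centre line; the grasp point (between the pads) lies 19 mm behind it; z points along the fingers, y is the line along which they close (so a half turn about z gives the same grasp; the last joint's range is limited). The gripper opens to 92 mm and grips with 3 to 60 N. Pads are 19 mm wide; open, the fingers measure 130 mm over their backs; the gripper's body (75 mm by 190 mm) begins 47 mm behind the grasp point.
Start: joints at [0.992, 0.342, 1.524, -0, 1.275, -0.146], TCP at [220.181, 476.619, 226.741] pointing down, gripper open.
Joint ranges: [-2.53, 2.53], [-0.77, 2.02], [0.04, 2.7], [-1, 4.14], [0.28, 2.66], [-3.11, 3.11]. Speed limits (rad/s): [2.57, 2.57, 3.14, 3.14, 3.14, 3.14].

### API

Orientations are given as [roll, pitch, yaw] about the fixed x, y, z axes, in that order (R = Rz(yaw) Ry(pitch) Rx(roll)).
In Python, from plant import bot gives the robot as it stands.
- The arm moves only by the tool jog_arm, never from a script. Its argument "targets" is a list of rows, each an object with "xyz": the shift along the tool's x, y, z as a fraction of full scale, a list of three; "spin": the turn about the tool's z as a fraction of full scale. In form: [{"xyz": [x, y, z], "spin": spin}, ...]. A call has exactly 10 rows; each row shifts and turns the commanded pose from where the row before left it, along the tool's axes as they then stand; what a row does not reach is not made up. Full scale, the value 1, is 80 mm for a shift and 0.1 rad for a turn. A row lasts 1/8 s, in which the tool goes at most 62.5 mm and 10.7 degrees, less where a joint would pass 70% of its speed; a pose out of reach is approached as far as the arm can. A call with a number of a shift or a turn outside -1 to 1 is refused whole. A call with a gripper value outside its range is refused whole. "gripper" is the opening in per cent of the stroke, from 0 (shut) to 100 (fully open), set as the call begins (left out, the last holds). The fingers move at their own pace and stop on an object; the grip force is fixed at half the most. Time passes only in rows, so rows that do not move let the fingers close, or fill a call up. It gives the time, the measured TCP pose, the force, the opening and the grip force at its end, in the units of the state.
- bot.get_obs(): the state, without advancing time (a new reading comes with each control period).
- bot.capture(name): name is "scene" or "top" or "wrist"; returns the picture (400x640x3 uint8, blue, green, red); there is no depth.
- bot.get_calibration(name): a dict with "vfov" (degrees; the focal length in pixels is half the picture's height over the tangent of half this angle, whatever the lens; pixels are square), "cx", "cy" (the principal point, pixels), "k1" (the pictures are not rectified: a ray, as slopes to the right and down, at radius r is drawn at 1 + k1 r^2 times it, then the intrinsics apply), "eye" and "rotation" of the camera in the world. Camera axes: x right, y down, z forward; pixel columns grow to the right and rows downward; lengths in mm; the calibration is good to about 2 mm. A picture is of the moment at which its call begins: read the wrist's pose just before it. get_calibration takes no time and is no camera call; for the wrist camera it gives the pose at the moment of the call.
- bot.close_job(): hands the job in; it is judged then, once.
The state is a dict: "time": time; "joint_positions": joint angles; "dq": joint speeds; "tau": joint torques, N m; "tool_pos": TCP position; "tcp_rot": TCP orientation; "contact_force": force on the tool from outside, world axes, zero at the start; "moment": the same for the moment, N m; "grip_width": finger opening in mm; "finger_force": force on a finger pad.
Only numpy, scipy, OpenCV 4.12 (cv2) and the standard library are available. Lean on these libraries where they do the work, as an engineer would, in place of code of your own. Each camera call takes 0.05 s, during which the arm holds its last target. There are 200 camera calls.

### The job

The middle-sized of the three washed tin lids in the drying crate is to be drilled for an airlock: lift it out, lay it top up on the bare table beside the crate and let go so that you can take it afresh by its rim, then set it top up over the round wooden anvil and release it. Take the automatic punch from its block, press it straight down on the middle of the lid until its spring snaps, and stand the punch back in its hole. Be gentle: the tin dents if it is squeezed with more than about 12 N or pressed with more than about 25 N, and it must not be dropped; leave the other two lids in the crate and the clear bottle standing.

Things in the scene. Friction and masses are not known exactly. Their poses are not given: they have to be found in the camera images.
- lid: the middle-sized of three bare tin jar lids: 64 mm across, 16 mm deep, skirt and panel 2.5 mm thick, one side open (inside 59 mm across, 13.5 mm deep), 20 to 45 g. Origin: centre of the open edge; z axis: out of the closed panel (up when it lies top up). Starts on edge in the crate, z axis along the crate's +x. Dents if squeezed with over 12 N; 4 to 8 N carries it
- lid_top (a point): centre of the outer face of that lid's panel (16 mm from its origin along z), in a pressed ring 10 mm across: where to punch
- small_lid: the small lid, 52 mm across, 16 mm deep, frame as the lid's; stays on edge in its place in the crate
- large_lid: the large lid, 76 mm across, 16 mm deep, frame as the lid's; stays on edge in its place in the crate
- crate: fixed wooden crate, 156 (x) by 104 (y) mm, walls 48 mm high; origin: centre of its underside. The lids stand across it at x = -45, 0, +45 mm, lowest point 18 mm up, dowels beside them up to 52 mm, 29 mm free between lids. Top edges: 64 mm lid 82 mm, small 69, large 94 above the table. No finger room at a lid's left and right: pinch its depth (16 mm) near the top, from above
- anvil: fixed wooden board 120 x 120 x 18 mm with a round hardwood stub in its middle, 54 mm across, 18 mm high, that goes loosely into the lid and backs up its panel. Origin: centre of the board's underside. Between the crate and the nearer of board and block the table is bare, some 18 cm wide, from x = 0.44 to 0.58; a big blue tub, taller than the gripper's fingers, stands behind it from about x = 0.63
- anvil_top (a point): centre of the stub's top face, 36 mm above the table. A lid fully home rests with its panel on it: lid origin 13.5 mm below this point, lid_top 2.5 mm above it, skirt edge 4.5 mm clear of the board
- punch: automatic centre punch, bare steel, 131 mm long, 150 g, upright, nose down. Origin: centre of the collar's underside; z axis: to its cap. Collar 28 mm across, z 0 to 6 mm; grip 20 mm across, z 6 to 52; cap 22 mm across, z 52 to 66; shank 14 mm across down to z -45; nose 5.6 mm across, point at z -65. Its yaw is of no account. May be gripped firmly (30 N)
- punch_tip (a point): the nose's point when the nose is fully out (punch frame 0, 0, -65 mm)
- punch_sear (a joint): the sear inside the punch: 0 at rest, creeping to about 0.0015 m while the punch is loaded; when the spring snaps it jumps to 0.006. Pressed on something hard, the nose goes in against its spring, 2 N at first, rising about 1.2 N a mm; at about 10 N (7 to 9 mm in) it snaps, and the force falls to about 5 N. Some 8 mm further the nose meets a hard stop. Lifted off, it cocks itself again
- stand: fixed drilled wooden block, 56 (x) by 110 (y) mm, 72 mm high. Origin: centre of its underside
- stand_hole (a point): centre of the mouth of the block's large hole, 20 mm across, right through, 72 mm above the table, 22 mm from the block's middle along its +y. The punch hangs in it by its collar: punch origin at this point
- half_bottle_3: clear half bottle standing at the right, 60 mm across, 240 mm high, origin at the centre of its underside: leave it standing

How it is judged:
By the outcome, as a careful person would: the job done as asked, in the order asked, and still so for the second after the job is handed in, with the robot touching nothing.
It also fails if it takes over 72 s, if anything falls off the work surface, if the arm or the gripper's body presses on something with over 40 N, if the wrist force passes 120 N, or if a joint passes its speed limit or range.

## Working session

There is one attempt and no reset: what is moved stays moved. The work goes in short steps, Python scripts to look and compute and a tool call to move; the robot and the scene stay as the last step left them, time stands still between calls to the robot, and variables do not carry over. Pictures are saved under pics/ and viewed, at most 10 in all, crops included, and the job is handed in when it is done.

Besides the shell and the picture viewer there is one more tool, called as name(argument=value, ...) on one line, values as JSON. jog_arm: Moves the arm, as the interface text tells. Shift numbers are shares of 80 mm and turn numbers shares of 0.1 rad, none past 1 either way. Its arguments: {"type":"object","properties":{"targets":{"type":"array","items":{"type":"object","properties":{"xyz":{"type":"array","items":{"type":"number"}},"spin":{"type":"number"}}}},"gripper":{"type":"number"}},"required":["targets"]}

```bash
ls; mkdir -p pics
cat > h.py <<'E'
import numpy as np, cv2
from plant import bot
def cal(n):
    c=bot.get_calibration(n); f=200/np.tan(np.radians(c['vfov'])/2)
    K=np.array([[f,0,c['cx']],[0,f,c['cy']],[0,0,1.]])
    return K,float(c['k1']),np.array(c['eye'],float),np.array(c['rotation'],float)
def ray(C,uv):
    K,k1,e,R=C
    # fixed point undistort
    d=np.array([(uv[0]-K[0,2])/K[0,0],(uv[1]-K[1,2])/K[1,1]]); s=d.copy()
    for _ in range(30): s=d/(1+k1*(s@s))
    return R@np.array([s[0],s[1],1.])
def onz(C,uv,z):
    r=ray(C,uv); return C[2]+r*(z-C[2][2])/r[2]
def proj(C,p):
    K,k1,e,R=C
    q=R.T@(np.array(p,float)-e); s=q[:2]/q[2]; s=s*(1+k1*(s@s)); return K[:2,:2]@s+K[:2,2]
E
python3 - <<'E'
from h import *
for n in ('scene','top','wrist'):
    C=cal(n); im=bot.capture(n); cv2.imwrite(f'pics/{n}0.png',im); print(n,C[0][0,0],C[1],C[2].round(1),C[3].round(3).tolist(),im.shape)
o=bot.get_obs(); print(o)
E
```

```text
pics
scene 431.48168815865836 -0.09746384071087331 [-403.1  755.9  599.6] [-1.977, 0.008, -2.221] (400, 640, 3)
top 380.61682251309384 -0.006241817348018612 [ 430.7   27.7 1148.7] [-2.997, 0.008, -1.557] (400, 640, 3)
wrist 359.8126577329726 0.022981209925591734 [142.4 512.  385.4] [2.828, 0.002, 1.137] (400, 640, 3)
{'time': 0.15, 'joint_positions': array([ 9.91998088e-01,  3.42567113e-01,  1.52481363e+00, -1.98322263e-05,
        1.27540669e+00, -1.46008424e-01]), 'dq': array([ 0.0003624 , -0.00272694, -0.00146805,  0.00044759, -0.00121158,
        0.00026622]), 'tau': array([ 1.87532096e-03, -4.31469548e+01, -2.44352621e+01,  7.19064684e-02,
        5.37134463e-02, -8.33810350e-05]), 'tool_pos': array([220.00216822, 476.33198832, 226.19671574]), 'tcp_rot': array([-3.14040783e+00, -1.55063028e-04,  2.70880853e+00]), 'contact_force': array([ 0.44868309,  1.95212077, -0.19232652]), 'moment': array([-0.00277822,  0.00382281,  0.00655478]), 'finger_force': 0.0, 'grip_width': 91.53517124618851}
```

```bash
sed -i "s/np.array(c\['rotation'\],float)$/Rotation.from_euler('xyz',c['rotation']).as_matrix()/; 1i from scipy.spatial.transform import Rotation" h.py
python3 - <<'E'
from h import *
a=cv2.imread('pics/top0.png'); b=cv2.imread('pics/scene0.png')
C=cal('top'); print(C[3].round(2)); print(onz(C,(320,200),0))
E
```

```text
[[ 0.01 -0.99  0.14]
 [-1.   -0.01  0.01]
 [-0.01 -0.14 -0.99]]
[572.81471267  37.36803761   0.        ]
```

View pics/top0.png

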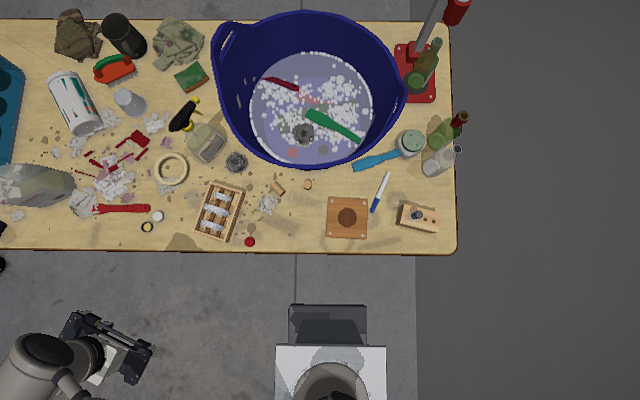

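View pics/scene0.png

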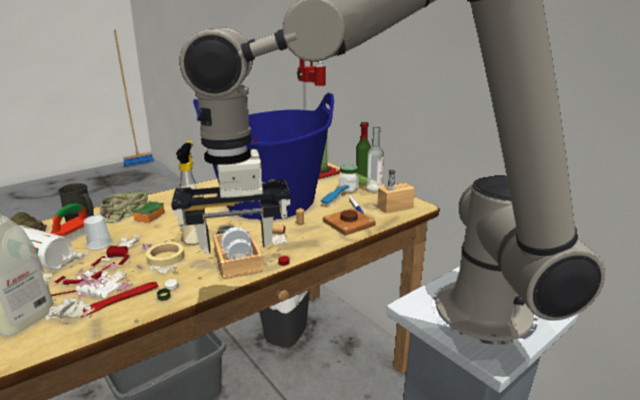

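Run:
```python
from h import *
a=cv2.imread('pics/top0.png')
x=cv2.resize(a[170:250,180:280],None,fx=5,fy=5,interpolation=cv2.INTER_CUBIC)[:, :400]
x=cv2.resize(a[172:247,185:260],None,fx=5.3,fy=5.3,interpolation=cv2.INTER_CUBIC)
y=cv2.resize(a[172:247,320:445][:, 50:125],None,fx=5.3,fy=5.3,interpolation=cv2.INTER_CUBIC)
cv2.imwrite('pics/crop1.png',np.hstack([x,y])); print(x.shape)
C=cal('top')
for n,uv,z in [('crate',(219,211),48),('anvil',(347.5,217.5),18),('stub',(347.5,217),36),('stand',(417.5,217),72)]: print(n,onz(C,uv,z).round(1))
```

```text
(398, 398, 3)
crate [530.9 330.3  48. ]
anvil [519.3 -45.2  18. ]
stub [519.3 -44.   36. ]
stand [ 519.  -239.5   72. ]
```

View pics/crop1.png

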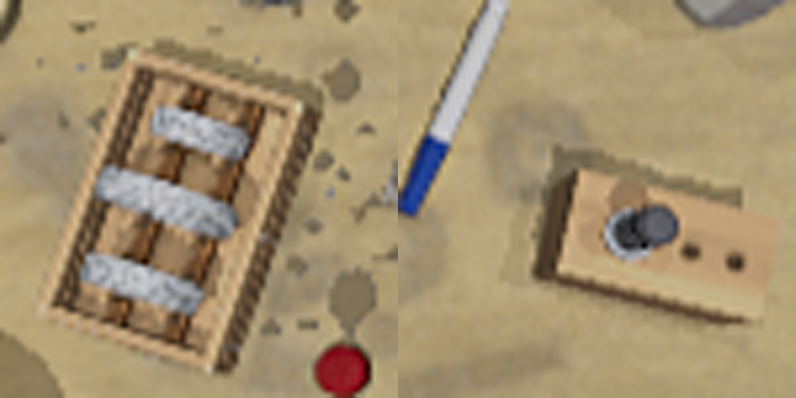

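```bash
cat >> h.py <<'E'
def go(p,yaw=None):
    "shift in tool axes (units of 80 mm) and spin (units of .1 rad) from the measured pose to p, yaw"
    o=bot.get_obs(); R=Rotation.from_euler('xyz',o['tcp_rot']).as_matrix(); y0=o['tcp_rot'][2]
    dy=0 if yaw is None else (yaw-y0+np.pi)%(2*np.pi)-np.pi
    d=R.T@(np.array(p)-o['tool_pos'])
    print('t',round(o['time'],2),'at',o['tool_pos'].round(1),'yaw',round(y0,3),'shift/80',(d/80).round(3),'spin/.1',round(-dy/.1,2),'tool x,y',R[:2,0].round(3),R[:2,1].round(3))
E
python3 - <<'E'
from h import *
C=cal('top')
for n,uv,z in [('med',(211.4,225.4),80),('small',(222.7,196.5),67),('large',(216.5,209.7),90),('c1',(185+135/5.3,172+55/5.3),48),('c2',(185+300/5.3,172+103/5.3),48),('c3',(185+215/5.3,172+365/5.3),48),('c4',(185+45/5.3,172+312/5.3),48),('redcap',(250,241),10),('white',(268,203),10),('hole',(370+628/5.3-75.1,172+232/5.3),72),('cap',(370+657/5.3-75.1,172+223/5.3),138),('bottle',(455,148),240)]: print(n,onz(C,uv,z).round(1))
go((470,350,230),4.37)
E
```

```text
med [487.1 340.8  80. ]
small [571.1 316.5  67. ]
large [530.6 325.9  90. ]
c1 [614.9 359.8  48. ]
c2 [589.2 266.9  48. ]
c3 [445.  306.9  48. ]
c4 [472.3 401.2  48. ]
redcap [446.1 243.7  10. ]
white [560.5 193.9  10. ]
hole [ 522.3 -228.    72. ]
cap [ 521.4 -226.9  138. ]
bottle [ 675.6 -293.5  240. ]
t 0.15 at [220.  476.3 226.2] yaw 2.709 shift/80 [-3.499 -0.123 -0.048] spin/.1 -16.61 tool x,y [-0.908  0.419] [0.419 0.908]
```

```bash
cat >> h.py <<'E'
def plan(p,yaw,n):
    "n even rows in world to p with spin; prints tool-axis rows"
    o=bot.get_obs(); y=o['tcp_rot'][2]; dy=(yaw-y+np.pi)%(2*np.pi)-np.pi; d=(np.array(p)-o['tool_pos'])/n/80
    print('t',round(o['time'],2),'spin/row',round(-dy/n/.1,3))
    for i in range(n):
        a=y+dy*i/n; print([round(d[0]*np.cos(a)+d[1]*np.sin(a),2),round(d[0]*np.sin(a)-d[1]*np.cos(a),2),round(-d[2],2)])
E
python3 - <<'E'
from h import *
plan((490,340,230),2.709+1,10)
E
```

```text
t 0.15 spin/row -1.0
[np.float64(-0.38), np.float64(-0.01), np.float64(-0.0)]
[np.float64(-0.37), np.float64(-0.05), np.float64(-0.0)]
[np.float64(-0.37), np.float64(-0.09), np.float64(-0.0)]
[np.float64(-0.36), np.float64(-0.12), np.float64(-0.0)]
[np.float64(-0.34), np.float64(-0.16), np.float64(-0.0)]
[np.float64(-0.33), np.float64(-0.19), np.float64(-0.0)]
[np.float64(-0.3), np.float64(-0.22), np.float64(-0.0)]
[np.float64(-0.28), np.float64(-0.25), np.float64(-0.0)]
[np.float64(-0.25), np.float64(-0.28), np.float64(-0.0)]
[np.float64(-0.22), np.float64(-0.3), np.float64(-0.0)]
```

jog_arm(targets=[{"xyz": [-0.38, -0.01, 0], "spin": -1}, {"xyz": [-0.37, -0.05, 0], "spin": -1}, {"xyz": [-0.37, -0.09, 0], "spin": -1}, {"xyz": [-0.36, -0.12, 0], "spin": -1}, {"xyz": [-0.34, -0.16, 0], "spin": -1}, {"xyz": [-0.33, -0.19, 0], "spin": -1}, {"xyz": [-0.3, -0.22, 0], "spin": -1}, {"xyz": [-0.28, -0.25, 0], "spin": -1}, {"xyz": [-0.25, -0.28, 0], "spin": -1}, {"xyz": [-0.22, -0.3, 0], "spin": -1}], gripper=30)

```text
time: 1.4
tool_pos: [490.1, 340.9, 226.3]
tcp_rot: [3.141, -0.001, -2.571]
contact_force: [0.1, -0.6, -0.6]
grip_width: 27.0
finger_force: 0.0
```

Run:
```python
from h import *
plan((487,341,200),4.436,7)
C=cal('wrist'); cv2.imwrite('pics/w1.png',bot.capture('wrist')); print(bot.get_obs()['tool_pos'],bot.get_obs()['tcp_rot'],C[2:],bot.get_obs()['grip_width'])
for p in [(487,341,82),(530,326,94),(571,316,69)]: print(proj(C,p))
```

```text
t 1.4 spin/row -1.034
[np.float64(0.0), np.float64(0.0), np.float64(0.05)]
[np.float64(0.0), np.float64(0.0), np.float64(0.05)]
[np.float64(0.0), np.float64(0.0), np.float64(0.05)]
[np.float64(0.0), np.float64(0.0), np.float64(0.05)]
[np.float64(0.0), np.float64(0.0), np.float64(0.05)]
[np.float64(0.0), np.float64(0.0), np.float64(0.05)]
[np.float64(0.0), np.float64(0.01), np.float64(0.05)]
[493.17625802 338.91974403 226.06207918] [-3.13971632e+00  4.44162510e-04 -2.56920867e+00] (array([418.05335474, 295.39053583, 385.70071638]), array([[-5.39408242e-01,  8.01198807e-01,  2.59073773e-01],
       [ 8.42044286e-01,  5.13093002e-01,  1.66424132e-01],
       [ 4.09875652e-04,  3.07922139e-01, -9.51411472e-01]])) 27.257722834228918
[319.06683484 180.71943572]
[277.70467544 215.73395119]
[249.54169256 234.97574038]
```

View pics/w1.png

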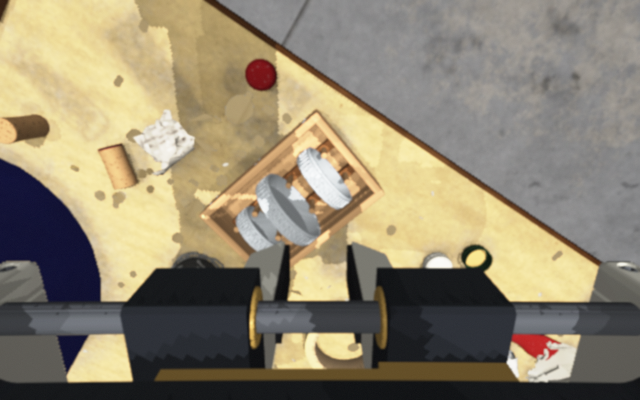

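Run:
```python
from h import *
a=cv2.imread('pics/w1.png'); cv2.imwrite('pics/w1c.png',cv2.resize(a[130:255,220:380],None,fx=4.6,fy=4.6,interpolation=cv2.INTER_CUBIC))
```

```text
(no output)
```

View pics/w1c.png

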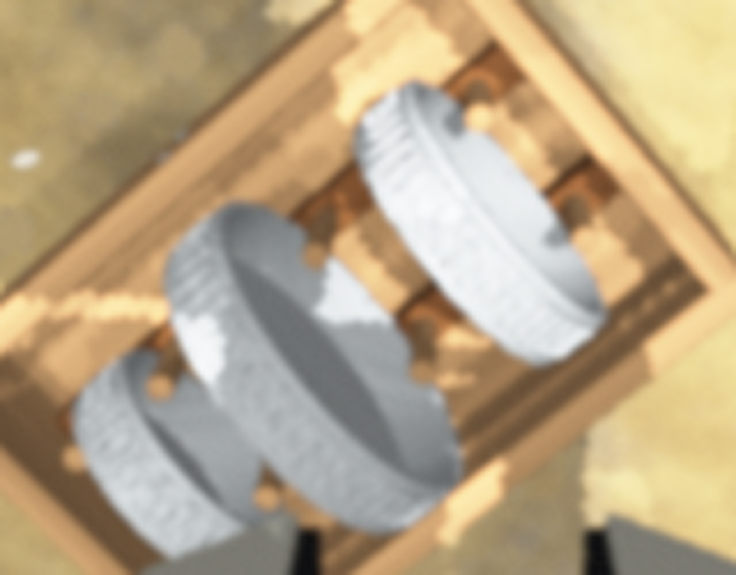

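Run:
```python
from h import *
plan((486,344,140),4.436,10)
```

```text
t 1.45 spin/row -0.722
[np.float64(0.0), np.float64(0.01), np.float64(0.11)]
[np.float64(0.0), np.float64(0.01), np.float64(0.11)]
[np.float64(0.0), np.float64(0.01), np.float64(0.11)]
[np.float64(0.0), np.float64(0.01), np.float64(0.11)]
[np.float64(0.0), np.float64(0.01), np.float64(0.11)]
[np.float64(0.0), np.float64(0.01), np.float64(0.11)]
[np.float64(-0.0), np.float64(0.01), np.float64(0.11)]
[np.float64(-0.0), np.float64(0.01), np.float64(0.11)]
[np.float64(-0.0), np.float64(0.01), np.float64(0.11)]
[np.float64(-0.0), np.float64(0.01), np.float64(0.11)]
```

jog_arm(targets=[{"xyz": [0, 0.01, 0.14], "spin": -0.9}, {"xyz": [0, 0.01, 0.14], "spin": -0.9}, {"xyz": [0, 0.01, 0.14], "spin": -0.9}, {"xyz": [0, 0.01, 0.14], "spin": -0.9}, {"xyz": [0, 0.01, 0.14], "spin": -0.9}, {"xyz": [0, 0.02, 0.14], "spin": -0.9}, {"xyz": [0, 0.02, 0.14], "spin": -0.9}, {"xyz": [0, 0.01, 0.1], "spin": -0.92}, {"xyz": [0, 0, 0], "spin": 0}, {"xyz": [0, 0, 0], "spin": 0}])

```text
time: 2.7
tool_pos: [483.2, 346.3, 140.5]
tcp_rot: [-3.141, 0.0, -1.854]
contact_force: [0.4, 0.6, 0.2]
grip_width: 27.7
finger_force: 0.0
```

Run:
```python
from h import *
C=cal('wrist'); im=bot.capture('wrist'); cv2.imwrite('pics/w2.png',im)
go((486,344,140),4.436); print(bot.get_obs()['grip_width'])
for p in [(486,344,82),(487.1,346,82),(486-32*.273,344-32*.962,50)]: print(proj(C,p))
```

```text
t 2.75 at [483.3 346.3 140.7] yaw -1.854 shift/80 [ 0.019 -0.041  0.009] spin/.1 -0.07 tool x,y [-0.279 -0.96 ] [-0.96   0.279]
27.61232636852139
[310.90091182 215.97350522]
[310.15837812 219.18463244]
[311.06703536 157.22767752]
```

View pics/w2.png

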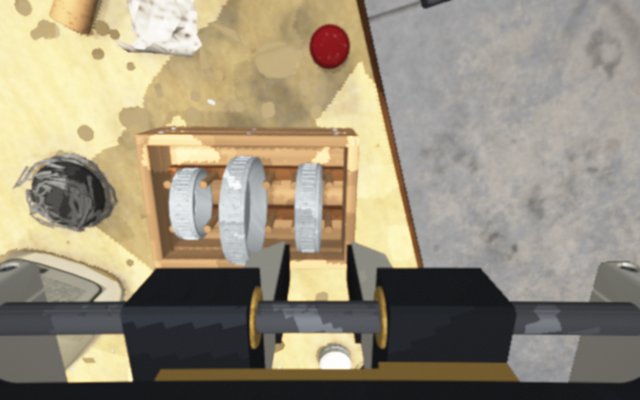

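jog_arm(targets=[{"xyz": [0, -0.05, 0], "spin": 0}, {"xyz": [0, 0, 0.2], "spin": 0}, {"xyz": [0, 0, 0.2], "spin": 0}, {"xyz": [0, 0, 0.2], "spin": 0}, {"xyz": [0, 0, 0.15], "spin": 0}, {"xyz": [0, 0, 0.12], "spin": 0}, {"xyz": [0, 0, 0.08], "spin": 0}, {"xyz": [0, 0, 0.06], "spin": 0}, {"xyz": [0, 0, 0], "spin": 0}, {"xyz": [0, 0, 0], "spin": 0}])

```text
time: 4.0
tool_pos: [487.2, 345.3, 59.9]
tcp_rot: [-3.141, 0.001, -1.852]
contact_force: [-0.9, -0.0, -0.5]
grip_width: 27.6
finger_force: 0.0
```

jog_arm(targets=[{"xyz": [0, 0, 0]}, {"xyz": [0, 0, 0]}, {"xyz": [0, 0, 0]}, {"xyz": [0, 0, 0]}, {"xyz": [0, 0, 0]}, {"xyz": [0, 0, 0]}, {"xyz": [0, 0, 0]}, {"xyz": [0, 0, 0]}, {"xyz": [0, 0, 0]}, {"xyz": [0, 0, 0]}], gripper=17.5)

```text
invalid input
```

Rows need both fields, it seems.

jog_arm(targets=[{"xyz": [0, 0, 0], "spin": 0}, {"xyz": [0, 0, 0], "spin": 0}, {"xyz": [0, 0, 0], "spin": 0}, {"xyz": [0, 0, 0], "spin": 0}, {"xyz": [0, 0, 0], "spin": 0}, {"xyz": [0, 0, 0], "spin": 0}, {"xyz": [0, 0, 0], "spin": 0}, {"xyz": [0, 0, 0], "spin": 0}, {"xyz": [0, 0, 0], "spin": 0}, {"xyz": [0, 0, 0], "spin": 0}], gripper=17.5)

```text
time: 5.25
tool_pos: [487.1, 345.2, 59.6]
tcp_rot: [-3.141, 0.0, -1.852]
contact_force: [0.5, 0.1, 0.9]
grip_width: 16.0
finger_force: 2.8
```

jog_arm(targets=[{"xyz": [0, 0, 0], "spin": 0}, {"xyz": [0, 0, 0], "spin": 0}, {"xyz": [0, 0, 0], "spin": 0}, {"xyz": [0, 0, 0], "spin": 0}, {"xyz": [0, 0, 0], "spin": 0}, {"xyz": [0, 0, 0], "spin": 0}, {"xyz": [0, 0, -0.02], "spin": 0}, {"xyz": [0, 0, -0.04], "spin": 0}, {"xyz": [0, 0, -0.06], "spin": 0}, {"xyz": [0, 0, 0], "spin": 0}], gripper=17)

```text
time: 6.5
tool_pos: [487.2, 345.3, 69.7]
tcp_rot: [-3.141, 0.001, -1.852]
contact_force: [0.3, -0.4, -0.8]
grip_width: 15.6
finger_force: 11.3
```

Run:
```python
from h import *
for i in range(3):
  o=bot.get_obs(); print(o['time'],o['finger_force'],o['grip_width'],o['contact_force'],o['tool_pos'])
```

```text
6.5 11.27087824861519 15.561294340712973 [ 0.31727234 -0.36119435 -0.75020794] [487.22661412 345.28400906  69.71773978]
6.5 11.27087824861519 15.561294340712973 [ 0.31727234 -0.36119435 -0.75020794] [487.22661412 345.28400906  69.71773978]
6.5 11.27087824861519 15.561294340712973 [ 0.31727234 -0.36119435 -0.75020794] [487.22661412 345.28400906  69.71773978]
```

jog_arm(targets=[{"xyz": [0, 0, 0], "spin": 0}, {"xyz": [0, 0, -0.04], "spin": 0}, {"xyz": [0, 0, -0.08], "spin": 0}, {"xyz": [0, 0, -0.12], "spin": 0}, {"xyz": [0, 0, -0.15], "spin": 0}, {"xyz": [0, 0, -0.18], "spin": 0}, {"xyz": [0, 0, -0.15], "spin": 0}, {"xyz": [0, 0, -0.12], "spin": 0}, {"xyz": [0, 0, -0.1], "spin": 0}, {"xyz": [0, 0, -0.06], "spin": 0}], gripper=17.2)

```text
time: 7.75
tool_pos: [487.0, 345.2, 149.6]
tcp_rot: [-3.141, 0.0, -1.852]
contact_force: [-0.0, -0.5, 0.3]
grip_width: 16.0
finger_force: 6.7
```

Run:
```python
from h import *
plan((500,140,150),3.43,10)
```

```text
t 7.75 spin/row 1.001
[np.float64(0.24), np.float64(-0.09), np.float64(-0.0)]
[np.float64(0.23), np.float64(-0.11), np.float64(-0.0)]
[np.float64(0.22), np.float64(-0.13), np.float64(-0.0)]
[np.float64(0.21), np.float64(-0.15), np.float64(-0.0)]
[np.float64(0.19), np.float64(-0.17), np.float64(-0.0)]
[np.float64(0.17), np.float64(-0.19), np.float64(-0.0)]
[np.float64(0.15), np.float64(-0.21), np.float64(-0.0)]
[np.float64(0.13), np.float64(-0.22), np.float64(-0.0)]
[np.float64(0.11), np.float64(-0.23), np.float64(-0.0)]
[np.float64(0.08), np.float64(-0.24), np.float64(-0.0)]
```

jog_arm(targets=[{"xyz": [0.24, -0.09, 0], "spin": 1}, {"xyz": [0.23, -0.11, 0], "spin": 1}, {"xyz": [0.22, -0.13, 0], "spin": 1}, {"xyz": [0.21, -0.15, 0], "spin": 1}, {"xyz": [0.19, -0.17, 0], "spin": 1}, {"xyz": [0.17, -0.19, 0], "spin": 1}, {"xyz": [0.15, -0.21, 0], "spin": 1}, {"xyz": [0.13, -0.22, 0], "spin": 1}, {"xyz": [0.11, -0.23, 0], "spin": 1}, {"xyz": [0.08, -0.24, 0], "spin": 1}])

```text
time: 9.0
tool_pos: [498.6, 140.3, 149.0]
tcp_rot: [3.141, -0.0, -2.856]
contact_force: [-0.2, -0.1, -0.3]
grip_width: 15.8
finger_force: 6.0
```

Run:
```python
from h import *
go((500,140,43))
cv2.imwrite('pics/w3.png',np.vstack([bot.capture('wrist'),bot.capture('top')[150:300]]))
```

```text
t 9.0 at [498.6 140.3 149. ] yaw -2.856 shift/80 [-0.017 -0.009  1.325] spin/.1 0.0 tool x,y [-0.959 -0.282] [-0.282  0.959]
```

View pics/w3.png

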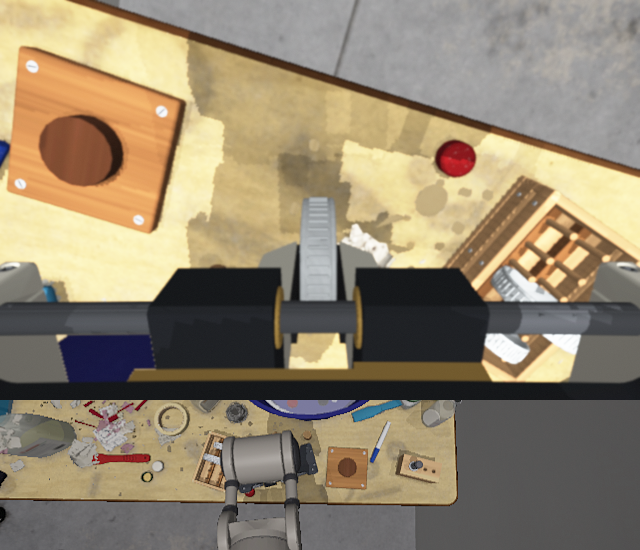

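jog_arm(targets=[{"xyz": [0, -0.05, 0.06], "spin": 0}, {"xyz": [0, -0.1, 0.14], "spin": 0}, {"xyz": [0, -0.1, 0.22], "spin": 0}, {"xyz": [0, 0, 0.26], "spin": 0}, {"xyz": [0, 0, 0.24], "spin": 0}, {"xyz": [0, 0, 0.18], "spin": 0}, {"xyz": [0, 0, 0.12], "spin": 0}, {"xyz": [0, 0, 0.06], "spin": 0}, {"xyz": [0, 0, 0.04], "spin": 0}, {"xyz": [0, 0, 0], "spin": 0}])

```text
time: 10.35
tool_pos: [504.6, 121.9, 43.7]
tcp_rot: [-3.142, 0.0, -2.852]
contact_force: [1.4, 0.7, -0.5]
grip_width: 15.7
finger_force: 6.0
```

Run:
```python
from h import *
go((500,120,41.6)); o=bot.get_obs(); print(o['contact_force'],o['moment'])
```

```text
t 10.35 at [504.6 121.9  43.7] yaw -2.852 shift/80 [ 0.062 -0.006  0.026] spin/.1 0.0 tool x,y [-0.958 -0.285] [-0.285  0.958]
[ 1.36619095  0.74798369 -0.49786721] [ 0.09863069  0.01988094 -0.03553168]
```

jog_arm(targets=[{"xyz": [0, 0, 0.01], "spin": 0}, {"xyz": [0, 0, 0], "spin": 0}, {"xyz": [0, 0, 0.01], "spin": 0}, {"xyz": [0, 0, 0], "spin": 0}, {"xyz": [0, 0, 0.005], "spin": 0}, {"xyz": [0, 0, 0], "spin": 0}, {"xyz": [0, 0, 0], "spin": 0}, {"xyz": [0, 0, 0], "spin": 0}, {"xyz": [0, 0, 0], "spin": 0}, {"xyz": [0, 0, 0], "spin": 0}])

```text
time: 11.6
tool_pos: [504.6, 121.8, 41.7]
tcp_rot: [-3.142, 0.0, -2.852]
contact_force: [-0.5, -0.4, 5.1]
grip_width: 16.2
finger_force: 6.0
```

jog_arm(targets=[{"xyz": [0, 0, 0], "spin": 0}, {"xyz": [0, 0, 0], "spin": 0}, {"xyz": [0, 0, -0.06], "spin": 0}, {"xyz": [0, 0, -0.05], "spin": 0}, {"xyz": [0, 0.04, 0], "spin": 0}, {"xyz": [0, 0.04, 0], "spin": 0}, {"xyz": [0, 0.04, 0], "spin": 0}, {"xyz": [0, 0.04, 0], "spin": 0}, {"xyz": [0, 0.03, 0], "spin": 0}, {"xyz": [0, 0, 0], "spin": 0}], gripper=35)

```text
time: 12.85
tool_pos: [500.0, 136.6, 50.3]
tcp_rot: [3.141, -0.0, -2.852]
contact_force: [-1.1, -0.4, -0.1]
grip_width: 32.1
finger_force: 0.0
```

jog_arm(targets=[{"xyz": [0, 0.02, 0], "spin": 0}, {"xyz": [0, 0.02, 0], "spin": 0}, {"xyz": [0, 0.02, 0], "spin": 0}, {"xyz": [0, 0.02, 0], "spin": 0}, {"xyz": [0, 0.02, 0], "spin": 0}, {"xyz": [0, 0.02, 0], "spin": 0}, {"xyz": [0, 0.01, 0], "spin": 0}, {"xyz": [0, 0, 0], "spin": 0}, {"xyz": [0, 0, 0], "spin": 0}, {"xyz": [0, 0, 0], "spin": 0}])

```text
time: 14.1
tool_pos: [497.2, 146.3, 50.3]
tcp_rot: [3.142, 0.0, -2.852]
contact_force: [-0.1, 0.3, 0.0]
grip_width: 32.4
finger_force: 0.0
```

Run:
```python
from h import *
cv2.imwrite('pics/w4.png',bot.capture('wrist')[150:400])
go((500,120,41.6))
```

```text
t 14.15 at [497.2 146.3  50.3] yaw -2.852 shift/80 [ 0.06  -0.326  0.109] spin/.1 0.0 tool x,y [-0.958 -0.285] [-0.285  0.958]
```

View pics/w4.png

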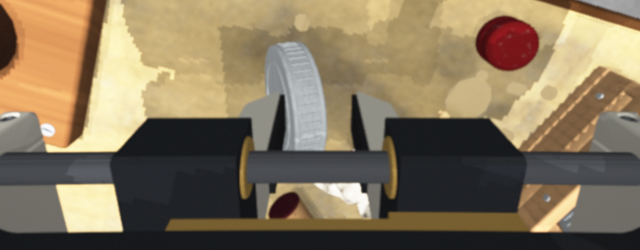

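jog_arm(targets=[{"xyz": [0, 0.015, 0], "spin": 0}, {"xyz": [0, 0.015, 0], "spin": 0}, {"xyz": [0, 0.015, 0], "spin": 0}, {"xyz": [0, 0.015, 0], "spin": 0}, {"xyz": [0, 0.015, 0], "spin": 0}, {"xyz": [0, 0.015, 0], "spin": 0}, {"xyz": [0, 0.01, 0], "spin": 0}, {"xyz": [0, 0, 0], "spin": 0}, {"xyz": [0, 0, 0], "spin": 0}, {"xyz": [0, 0, 0], "spin": 0}])

```text
time: 15.4
tool_pos: [494.9, 154.0, 50.3]
tcp_rot: [3.142, 0.0, -2.852]
contact_force: [-0.3, -0.5, -0.3]
grip_width: 31.9
finger_force: 0.0
```

Run:
```python
from h import *
a=cv2.imread('pics/w4.png'); b=bot.capture('wrist'); cv2.imwrite('pics/w5.png',b); b=b[150:400]
def m(i,l,r,t=40,bb=145):
    h=cv2.cvtColor(i,cv2.COLOR_BGR2HSV); k=((h[...,1]<40)&(h[...,2]>120)).astype(np.uint8); k=k[t:bb]; 
    for v in range(0,bb-t,10):
        c=np.where(k[v,l:r])[0]+l; print(v+t+150, (c.min(),c.max(),len(c)) if len(c) else None)
m(a,255,360);print();m(b,255,400)
```

```text
190 None
200 (np.int64(267), np.int64(308), 42)
210 (np.int64(266), np.int64(314), 49)
220 (np.int64(265), np.int64(317), 53)
230 (np.int64(265), np.int64(321), 57)
240 (np.int64(266), np.int64(322), 57)
250 (np.int64(257), np.int64(359), 62)
260 (np.int64(255), np.int64(325), 61)
270 (np.int64(255), np.int64(326), 58)
280 (np.int64(255), np.int64(326), 56)
290 (np.int64(255), np.int64(325), 55)

190 (np.int64(295), np.int64(359), 65)
200 (np.int64(285), np.int64(369), 85)
210 (np.int64(279), np.int64(375), 97)
220 (np.int64(275), np.int64(379), 105)
230 (np.int64(273), np.int64(381), 109)
240 (np.int64(274), np.int64(382), 109)
250 (np.int64(257), np.int64(380), 110)
260 (np.int64(255), np.int64(393), 120)
270 (np.int64(255), np.int64(383), 103)
280 (np.int64(255), np.int64(382), 83)
290 (np.int64(255), np.int64(382), 40)
```

View pics/w5.png

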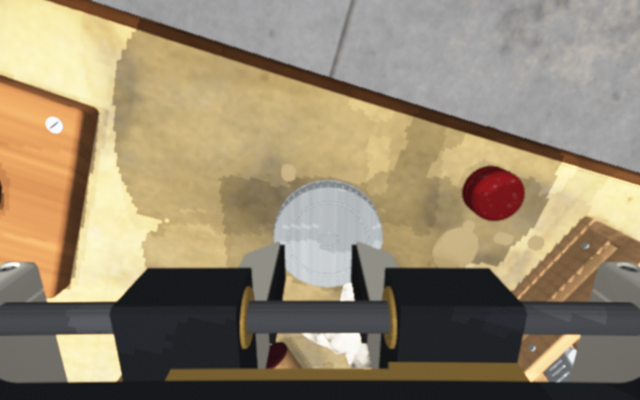

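```bash
cat > lid.py <<'E'
from h import *
from scipy.optimize import least_squares
def lidfit(im,C,z=16,vr=(226,248),cols=(296,346),l=262,r=400,vmax=300):
    h=cv2.cvtColor(im,cv2.COLOR_BGR2HSV); k=((h[...,1]<40)&(h[...,2]>110)).astype(np.uint8)
    P=[]
    for v in range(*vr,2):
        c=np.where(k[v,l:r])[0]+l; P+=[(c.min()-.5,v),(c.max()+.5,v)]
    for u in range(*cols,4):
        c=220
        while k[c:c+3,u].any() and c<vmax: c+=1
        P.append((u,c-.5))
    X=np.array([onz(C,p,z)[:2] for p in P])
    s=least_squares(lambda q:np.hypot(*(X-q).T)-32,X.mean(0),loss='soft_l1',f_scale=.5); print(s.x.round(1),'res',np.abs(s.fun).mean().round(2),s.fun.round(1)); return s.x
E
python3 - <<'E'
from lid import *
im=cv2.imread('pics/w5.png'); C=cal('wrist'); c=lidfit(im,C)
go((*c,50))
S=cal('scene')
E
```

```text
[495.9 160.5] res 0.66 [ 0.5  0.3  0.2  0.1  0.6 -0.1 -0.1 -0.2 -0.2  0.3  0.3  0.2  0.3  0.2
 -0.3  0.3 -0.2 -0.2  1.2  0.   4.3  0.2 -0.2 -0.4 -0.3 -0.1 -0.2 -0.1
  0.1 -0.1  0.5 -0.   0.3  0.1 10.4]
t 15.45 at [494.9 154.   50.3] yaw -2.852 shift/80 [-0.036  0.075  0.004] spin/.1 0.0 tool x,y [-0.958 -0.285] [-0.285  0.958]
```

jog_arm(targets=[{"xyz": [-0.036, 0.075, 0], "spin": 0}, {"xyz": [0, 0, 0], "spin": 0}, {"xyz": [0, 0, 0], "spin": 0}, {"xyz": [0, 0, 0], "spin": 0}, {"xyz": [0, 0, 0.05], "spin": 0}, {"xyz": [0, 0, 0.15], "spin": 0}, {"xyz": [0, 0, 0.18], "spin": 0}, {"xyz": [0, 0, 0.14], "spin": 0}, {"xyz": [0, 0, 0.07], "spin": 0}, {"xyz": [0, 0, 0], "spin": 0}], gripper=100)

```text
time: 16.7
tool_pos: [495.6, 160.6, 2.6]
tcp_rot: [3.141, -0.001, -2.852]
contact_force: [-1.2, 0.9, -0.4]
grip_width: 91.9
finger_force: 0.0
```

Run:
```python
from lid import *
go((495.9,160.5,3)); C=cal('wrist'); im=bot.capture('wrist'); cv2.imwrite('pics/w6.png',im)
print([proj(C,(495.9+dx,160.5+dy,16)).round() for dx,dy in ((0,0),(30.6,9.1),(-30.6,-9.1),(-9.1,30.6),(9.1,-30.6))])
```

```text
t 16.7 at [495.6 160.6   2.6] yaw -2.852 shift/80 [-0.003 -0.002 -0.005] spin/.1 0.0 tool x,y [-0.958 -0.285] [-0.285  0.958]
[array([317., 277.]), array([317., 336.]), array([317., 212.]), array([387., 277.]), array([247., 277.])]
```

jog_arm(targets=[{"xyz": [0, 0, 0], "spin": 0}, {"xyz": [0, 0, 0], "spin": 0}, {"xyz": [0, 0, 0], "spin": 0}, {"xyz": [0, 0, 0], "spin": 0}, {"xyz": [0, 0, 0], "spin": 0}, {"xyz": [0, 0, 0], "spin": 0}, {"xyz": [0, 0, 0], "spin": 0}, {"xyz": [0, 0, 0], "spin": 0}, {"xyz": [0, 0, 0], "spin": 0}, {"xyz": [0, 0, 0], "spin": 0}], gripper=69.8)

```text
time: 18.0
tool_pos: [495.9, 160.6, 3.1]
tcp_rot: [3.142, 0.0, -2.852]
contact_force: [0.5, -0.3, 1.2]
grip_width: 63.9
finger_force: 0.3
```

jog_arm(targets=[{"xyz": [0, 0, 0], "spin": 0}, {"xyz": [0, 0, 0], "spin": 0}, {"xyz": [0, 0, 0], "spin": 0}, {"xyz": [0, 0, 0], "spin": 0}, {"xyz": [0, 0, 0], "spin": 0}, {"xyz": [0, 0, 0], "spin": 0}, {"xyz": [0, 0, 0], "spin": 0}, {"xyz": [0, 0, 0], "spin": 0}, {"xyz": [0, 0, 0], "spin": 0}, {"xyz": [0, 0, 0], "spin": 0}], gripper=69.4)

```text
time: 19.25
tool_pos: [495.9, 160.6, 3.1]
tcp_rot: [3.141, 0.0, -2.852]
contact_force: [0.6, -0.8, 1.3]
grip_width: 63.8
finger_force: 1.3
```

Run:
```python
from lid import *
C=cal('wrist'); im=bot.capture('wrist'); cv2.imwrite('pics/w7.png',im)
lidfit(im,C,vr=(262,262),cols=(300,335),vmax=330)
g=cv2.cvtColor(im,cv2.COLOR_BGR2HSV); print(g[190:350:6,317].tolist())
# stub in the picture top at start: brown, dark
t=cv2.imread('pics/top0.png'); h=cv2.cvtColor(t,cv2.COLOR_BGR2HSV)[190:250,320:380]
w=cv2.imread('pics/w3.png')[:400]; hw=cv2.cvtColor(w,cv2.COLOR_BGR2HSV); print(h[27,27],h[10,20],hw[150,80],hw[100,120],w.shape)
```

```text
[478.1 154.7] res 0.28 [ 0.5  0.2 -0.1 -0.3 -0.3 -0.3 -0.1  0.2  0.5]
[[21, 97, 206], [21, 99, 201], [101, 12, 165], [101, 11, 187], [100, 7, 231], [100, 11, 201], [100, 11, 200], [98, 11, 194], [98, 10, 201], [101, 10, 200], [99, 9, 199], [99, 9, 200], [99, 9, 201], [98, 10, 204], [103, 9, 201], [99, 9, 199], [101, 10, 200], [99, 9, 201], [103, 9, 200], [110, 22, 69], [107, 22, 80], [111, 21, 86], [109, 23, 89], [107, 21, 84], [26, 9, 195], [21, 96, 210], [20, 95, 202]]
[ 11 148 102] [ 15 144 158] [ 10 154 137] [ 16 143 238] (400, 640, 3)
```

```bash
cat > stub.py <<'E'
from lid import *
def camat(pos,yaw):
    o=bot.get_obs(); C=cal('wrist'); R0=Rotation.from_euler('xyz',o['tcp_rot']).as_matrix(); R1=Rotation.from_euler('xyz',[np.pi,0,yaw]).as_matrix()
    M=R1@R0.T; return (C[0],C[1],np.array(pos)+M@(C[2]-o['tool_pos']),M@C[3])
def blob(im,C,z,x0,y0,x1,y1,vth):
    h=cv2.cvtColor(im,cv2.COLOR_BGR2HSV)[y0:y1,x0:x1].astype(int)
    k=((h[...,2]<vth)&(h[...,0]<20)&(h[...,1]>110)).astype(np.uint8)
    n,L,s,c=cv2.connectedComponentsWithStats(k); i=1+s[1:,4].argmax(); u=c[i]+[x0,y0]
    print('px',u.round(1),s[i],'->',onz(C,u,z).round(1)); return u
if __name__=='__main__':
    w=cv2.imread('pics/w3.png')[:400]; C=camat((498.6,140.3,149),-2.856)
    u=blob(w,C,36,20,95,140,200,180)
    t=cv2.imread('pics/top0.png'); blob(t,cal('top'),34,320,190,380,245,125)
    # board corner screws' centre, z=18
    S=[(33,66),(162,111),(139,219),(21,184)]; print(np.mean([onz(C,p,18) for p in S],0))
    P=[onz(C,p,36) for p in ((40,150),(122,150),(80,116),(80,186))]; print(np.round(P,1).tolist())
    go((519,-46,100))
E
python3 stub.py
```

```text
px [ 81.5 149.6] [  19   19   85   72 4892] -> [514.8 -40.6  36. ]
px [346.8 217.1] [ 18  18  19  20 284] -> [519.1 -42.2  34. ]
[518.24979548 -44.71639876  18.        ]
[[523.8, -70.0, 36.0], [506.5, -11.7, 36.0], [489.8, -43.7, 36.0], [544.2, -39.3, 36.0]]
t 19.3 at [495.9 160.6   3.1] yaw -2.852 shift/80 [ 0.46  -2.557 -1.211] spin/.1 0.0 tool x,y [-0.958 -0.285] [-0.285  0.958]
```

jog_arm(targets=[{"xyz": [0, 0, 0], "spin": 0}, {"xyz": [0, 0, 0], "spin": 0}, {"xyz": [0, 0, 0], "spin": 0}, {"xyz": [0, 0, 0], "spin": 0}, {"xyz": [0, 0, 0], "spin": 0}, {"xyz": [0, 0, 0], "spin": 0}, {"xyz": [0, 0, 0], "spin": 0}, {"xyz": [0, 0, 0], "spin": 0}, {"xyz": [0, 0, 0], "spin": 0}, {"xyz": [0, 0, 0], "spin": 0}], gripper=69)

```text
time: 20.55
tool_pos: [495.9, 160.6, 3.1]
tcp_rot: [3.142, 0.0, -2.852]
contact_force: [0.2, 0.4, 1.0]
grip_width: 63.8
finger_force: 4.4
```

jog_arm(targets=[{"xyz": [0, 0, -0.04], "spin": 0}, {"xyz": [0, 0, -0.1], "spin": 0}, {"xyz": [0, -0.1, -0.2], "spin": 0}, {"xyz": [0, -0.2, -0.25], "spin": 0}, {"xyz": [0, -0.25, -0.25], "spin": 0}, {"xyz": [0, -0.25, -0.2], "spin": 0}, {"xyz": [0.1, -0.25, -0.1], "spin": 0}, {"xyz": [0.1, -0.2, -0.05], "spin": 0}, {"xyz": [0.1, -0.1, 0], "spin": 0}, {"xyz": [0, 0, 0], "spin": 0}], gripper=68.9)

```text
time: 21.8
tool_pos: [503.0, 49.8, 98.2]
tcp_rot: [3.141, -0.001, -2.854]
contact_force: [-0.0, -0.4, 0.5]
grip_width: 63.3
finger_force: 5.3
```

Run:
```python
from stub import *
go((519,-46,80)); C=cal('wrist'); im=bot.capture('wrist'); cv2.imwrite('pics/w8.png',im)
print(bot.get_obs()['finger_force'])
c=proj(C,(518,-43,36)); print(c, proj(C,(518,-43,18)))
x,y=int(c[0]),int(c[1]); u=blob(im,C,36,max(0,x-75),max(0,y-65),x+75,min(265,y+65),180)
# far-side arc points along the columns give the top face alone
h=cv2.cvtColor(im,cv2.COLOR_BGR2HSV).astype(int); k=(h[...,2]<180)&(h[...,0]<20)&(h[...,1]>110)
P=[]
for v in range(int(u[1])-10,int(u[1])+22,3):
    cc=np.where(k[v,max(0,x-70):x+70])[0]+max(0,x-70); P+= [(cc.min()-.5,v),(cc.max()+.5,v)]; print(v,cc.min(),cc.max(),len(cc))
for uu in range(int(u[0])-24,int(u[0])+24,6):
    cc=np.where(k[y-60:y+60,uu])[0]+y-60; print(uu,cc.min(),cc.max(),len(cc)); P.append((uu,cc.max()+.5))
X=np.array([onz(C,p,36)[:2] for p in P]); s=least_squares(lambda q:np.hypot(*(X-q).T)-27,X.mean(0),loss='soft_l1',f_scale=.5); print(s.x,s.fun.round(1))
```

```text
t 21.8 at [503.   49.8  98.2] yaw -2.854 shift/80 [ 0.148 -1.205  0.227] spin/.1 0.0 tool x,y [-0.959 -0.284] [-0.284  0.959]
5.323112457990646
[173.06169808 200.30006163] [183.01628723 192.13872642]
px [184.7 198.5] [  31   19  119   88 7164] -> [514.7 -36.   36. ]
188 130 242 97
191 129 242 100
194 129 242 100
197 129 242 101
200 130 242 101
203 131 242 103
206 131 242 103
209 132 242 101
212 134 242 98
215 136 242 96
218 138 242 93
160 157 235 79
166 155 259 96
172 154 259 96
178 155 259 91
184 155 259 89
190 156 252 86
196 159 254 82
202 163 255 73
[525.99038088 -33.31163607] [11.4 15.6 11.3 14.6 10.8 13.7 10.3 12.9  9.4 12.2  8.6 11.5  8.5 11.
  7.8 10.6  6.7 10.3  5.6 10.1  4.7 10.  -3.5  9.3  7.6  6.3  5.5 -0.1
  1.6  3.2]
```

Run:
```python
from stub import *
C=cal('wrist'); im=cv2.imread('pics/w8.png')
h=cv2.cvtColor(im,cv2.COLOR_BGR2HSV).astype(int); k=((h[...,2]<180)&(h[...,0]<20)&(h[...,1]>110)).astype(np.uint8)
k[:, 243:]=0; k=cv2.morphologyEx(k,cv2.MORPH_OPEN,np.ones((7,7),np.uint8))
n,L,s,c=cv2.connectedComponentsWithStats(k); i=L[200,173]; print(s[i],c[i])
k=(L==i)
P=[]
for v in range(176,226,4):
    cc=np.where(k[v])[0]; P.append((cc.min()-.5,v))
for u in range(150,196,4):
    cc=np.where(k[:,u])[0]; P.append((u,cc.max()+.5))
print(np.round(P))
X=np.array([onz(C,p,36)[:2] for p in P]); s=least_squares(lambda q:np.hypot(*(X-q).T)-27,X.mean(0),loss='soft_l1',f_scale=.5); print(s.x,s.fun.round(1))
A=np.c_[2*X,np.ones(len(X))]; q=np.linalg.lstsq(A,(X**2).sum(1),rcond=None)[0]; print(q[:2],np.sqrt(q[2]+q[:2]@q[:2]))
cv2.imwrite('pics/w8c.png',cv2.resize(im[130:290,100:300],None,fx=3.5,fy=3.5))
```

```text
[ 129  155   91   84 5989] [174.55568542 196.07446986]
[[134. 176.]
 [130. 180.]
 [130. 184.]
 [130. 188.]
 [128. 192.]
 [128. 196.]
 [130. 200.]
 [130. 204.]
 [132. 208.]
 [134. 212.]
 [136. 216.]
 [138. 220.]
 [142. 224.]
 [150. 230.]
 [154. 232.]
 [158. 234.]
 [162. 238.]
 [166. 238.]
 [170. 238.]
 [174. 238.]
 [178. 238.]
 [182. 238.]
 [186. 238.]
 [190. 236.]
 [194. 236.]]
[518.56034421 -43.36579503] [ 0.2  0.7 -0.1 -0.1  0.2  0.3 -0.1 -0.2  0.  -0.1  0.1 -0.  -0.2 -0.6
 -0.2 -0.2  0.9  0.9  0.3  0.  -0.  -0.5 -0.   0.1  0.4]
[518.34173075 -43.20017055] 27.25483820407633
```

View pics/w8c.png

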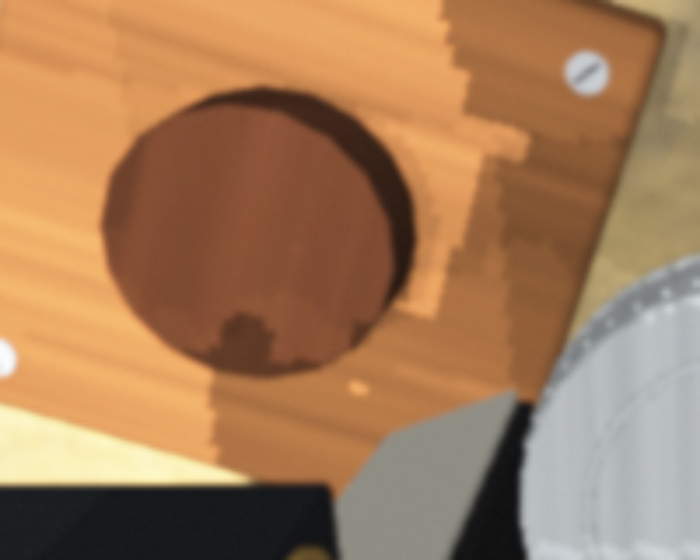

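jog_arm(targets=[{"xyz": [0, -0.05, 0], "spin": 0}, {"xyz": [0.02, -0.12, 0], "spin": 0}, {"xyz": [0.03, -0.2, 0], "spin": 0}, {"xyz": [0.03, -0.25, 0], "spin": 0}, {"xyz": [0.03, -0.25, 0.05], "spin": 0}, {"xyz": [0.02, -0.18, 0.1], "spin": 0}, {"xyz": [0.015, -0.09, 0.13], "spin": 0}, {"xyz": [0, -0.03, 0.12], "spin": 0}, {"xyz": [0, 0, 0.07], "spin": 0}, {"xyz": [0, 0, 0], "spin": 0}])

```text
time: 23.1
tool_pos: [518.9, -42.2, 60.2]
tcp_rot: [3.141, -0.001, -2.852]
contact_force: [-0.0, 0.4, -0.1]
grip_width: 63.4
finger_force: 5.3
```

Run:
```python
from stub import *
go((518.5,-43.3,26.6)); print(bot.get_obs()['finger_force'])
C=cal('wrist'); im=bot.capture('wrist'); cv2.imwrite('pics/w9.png',im); o=bot.get_obs()
zt=o['tool_pos'][2]+12.9; R=Rotation.from_euler('xyz',o['tcp_rot']).as_matrix()
g=cv2.cvtColor(im,cv2.COLOR_BGR2HSV)
e=o['tool_pos'].copy(); e[2]=zt; print('pred near/far rim',proj(C,e+32*R[:,0]),proj(C,e-32*R[:,0]))
print([ (v,g[v,317].tolist()) for v in list(range(196,224,2))+list(range(296,350,4))])
```

```text
t 23.1 at [518.9 -42.2  60.2] yaw -2.852 shift/80 [ 0.008 -0.012  0.42 ] spin/.1 0.0 tool x,y [-0.958 -0.286] [-0.286  0.958]
5.323172137141228
pred near/far rim [316.74074225 211.64337647] [316.9586223  335.63705725]
[(196, [10, 155, 66]), (198, [9, 126, 73]), (200, [105, 4, 145]), (202, [96, 9, 149]), (204, [100, 11, 135]), (206, [99, 13, 140]), (208, [99, 11, 162]), (210, [103, 12, 148]), (212, [101, 10, 205]), (214, [103, 10, 220]), (216, [101, 10, 200]), (218, [100, 12, 186]), (220, [98, 11, 185]), (222, [101, 11, 186]), (296, [105, 8, 184]), (300, [107, 13, 134]), (304, [108, 21, 62]), (308, [110, 23, 68]), (312, [115, 21, 73]), (316, [115, 20, 78]), (320, [111, 22, 80]), (324, [109, 25, 81]), (328, [105, 20, 76]), (332, [105, 15, 100]), (336, [20, 83, 210]), (340, [21, 97, 210]), (344, [21, 95, 217]), (348, [21, 95, 214])]
```

jog_arm(targets=[{"xyz": [0.01, -0.01, 0], "spin": 0}, {"xyz": [0, 0, 0.05], "spin": 0}, {"xyz": [0, 0, 0.07], "spin": 0}, {"xyz": [0, 0, 0.07], "spin": 0}, {"xyz": [0, 0, 0.06], "spin": 0}, {"xyz": [0, 0, 0.06], "spin": 0}, {"xyz": [0, 0, 0.05], "spin": 0}, {"xyz": [0, 0, 0.04], "spin": 0}, {"xyz": [0, 0, 0.02], "spin": 0}, {"xyz": [0, 0, 0], "spin": 0}])

```text
time: 24.4
tool_pos: [518.7, -43.8, 27.1]
tcp_rot: [3.142, 0.0, -2.852]
contact_force: [0.9, 0.3, -0.3]
grip_width: 62.9
finger_force: 5.3
```

jog_arm(targets=[{"xyz": [0, 0, 0.01], "spin": 0}, {"xyz": [0, 0, 0], "spin": 0}, {"xyz": [0, 0, 0.008], "spin": 0}, {"xyz": [0, 0, 0], "spin": 0}, {"xyz": [0, 0, 0], "spin": 0}, {"xyz": [0, 0, 0], "spin": 0}, {"xyz": [0, 0, 0], "spin": 0}, {"xyz": [0, 0, 0], "spin": 0}, {"xyz": [0, 0, 0], "spin": 0}, {"xyz": [0, 0, 0], "spin": 0}])

```text
time: 25.65
tool_pos: [518.7, -43.8, 25.7]
tcp_rot: [3.142, 0.0, -2.852]
contact_force: [-0.6, -0.1, -0.4]
grip_width: 63.3
finger_force: 5.3
```

jog_arm(targets=[{"xyz": [0, 0, 0], "spin": 0}, {"xyz": [0, 0, 0], "spin": 0}, {"xyz": [0, 0, 0], "spin": 0}, {"xyz": [0, 0, -0.05], "spin": 0}, {"xyz": [0, 0, -0.2], "spin": 0}, {"xyz": [0, 0, -0.35], "spin": 0}, {"xyz": [0, 0, -0.4], "spin": 0}, {"xyz": [0, 0, -0.4], "spin": 0}, {"xyz": [0, 0, -0.3], "spin": 0}, {"xyz": [0, 0, -0.1], "spin": 0}], gripper=100)

```text
time: 26.9
tool_pos: [519.5, -43.9, 172.1]
tcp_rot: [-3.14, 0.004, -2.852]
contact_force: [0.1, -0.3, -0.2]
grip_width: 92.2
finger_force: 0.0
```

Run:
```python
from stub import *
go((522,-228,160),np.pi); C=cal('wrist'); im=bot.capture('wrist'); cv2.imwrite('pics/w10.png',im)
h=cv2.cvtColor(im,cv2.COLOR_BGR2HSV); k=((h[...,1]<40)&(h[...,2]>110)).astype(np.uint8); c=proj(C,(518.5,-43.3,38.5)).astype(int); print(c)
k[292:]=0
n,L,s,_=cv2.connectedComponentsWithStats(k); i=L[c[1],c[0]]; print(s[i]); m=(L==i)
P=[]
for v in range(s[i][1]+12,min(s[i][1]+s[i][3]-8,c[1]+30),4):
    cc=np.where(m[v])[0]
    if v>c[1]-12: P+=[(cc.min()-.5,v),(cc.max()+.5,v)]
for u in range(c[0]-24,c[0]+25,4): P.append((u,np.where(m[:,u])[0].max()+.5))
for z in (38.5,):
    X=np.array([onz(C,p,z)[:2] for p in P]); q=least_squares(lambda q:np.hypot(*(X-q[:2]).T)-q[2],[*X.mean(0),32],loss='soft_l1',f_scale=.5); print(q.x.round(2),q.fun.round(1))
plan((522,-228,165),np.pi,10)
```

```text
t 26.9 at [519.5 -43.9 172.1] yaw -2.852 shift/80 [ 0.627 -2.214  0.154] spin/.1 2.89 tool x,y [-0.958 -0.285] [-0.285  0.958]
[318 185]
[ 281  145   76   76 4492]
[518.21 -43.59  31.9 ] [ 0.1 -0.1 -0.4  0.2  0.4  0.1 -0.2  0.4 -0.3  0.3 -0.  -0.3 -0.1 -0.3
  0.3  0.1 -0.1 -0.3  0.1  0.2  0.   0.3  0.2 -0.4  0.3  0.4 -0.  -0.
 -0.5 -0.5  0.1]
t 26.95 spin/row 0.289
[np.float64(0.06), np.float64(-0.22), np.float64(0.01)]
[np.float64(0.06), np.float64(-0.22), np.float64(0.01)]
[np.float64(0.05), np.float64(-0.22), np.float64(0.01)]
[np.float64(0.04), np.float64(-0.23), np.float64(0.01)]
[np.float64(0.04), np.float64(-0.23), np.float64(0.01)]
[np.float64(0.03), np.float64(-0.23), np.float64(0.01)]
[np.float64(0.02), np.float64(-0.23), np.float64(0.01)]
[np.float64(0.02), np.float64(-0.23), np.float64(0.01)]
[np.float64(0.01), np.float64(-0.23), np.float64(0.01)]
[np.float64(0.0), np.float64(-0.23), np.float64(0.01)]
```

jog_arm(targets=[{"xyz": [0.06, -0.22, 0], "spin": 0.29}, {"xyz": [0.06, -0.22, 0], "spin": 0.29}, {"xyz": [0.05, -0.22, 0], "spin": 0.29}, {"xyz": [0.04, -0.23, 0], "spin": 0.29}, {"xyz": [0.04, -0.23, 0], "spin": 0.29}, {"xyz": [0.03, -0.23, 0], "spin": 0.29}, {"xyz": [0.02, -0.23, 0], "spin": 0.29}, {"xyz": [0.02, -0.23, 0], "spin": 0.29}, {"xyz": [0.01, -0.23, 0], "spin": 0.29}, {"xyz": [0, -0.23, 0], "spin": 0.29}], gripper=55)

```text
time: 28.2
tool_pos: [521.3, -229.1, 169.7]
tcp_rot: [3.142, 0.0, 3.139]
contact_force: [-0.1, 0.1, -0.0]
grip_width: 50.5
finger_force: 0.0
```

```bash
cat > pun.py <<'E'
from stub import *
def cap(im,C,x,y,z=138,vth=150):
    c=proj(C,(x,y,z)).astype(int); h=cv2.cvtColor(im,cv2.COLOR_BGR2HSV).astype(int)
    k=((h[...,1]<70)).astype(np.uint8)[c[1]-60:c[1]+60,c[0]-60:c[0]+60]; return c,h,k
E
python3 - <<'E'
from pun import *
go((522,-228,84)); C=cal('wrist'); im=bot.capture('wrist'); cv2.imwrite('pics/w11.png',im)
c,h,k=cap(im,C,522,-228); print(c,proj(C,(522,-228,72)))
for v in range(c[1]-70,c[1]+60,8): print(v,' '.join('%d/%d/%d'%tuple(h[v,u]) for u in range(c[0]-48,c[0]+49,8)))
E
```

```text
t 28.2 at [ 521.3 -229.1  169.7] yaw 3.139 shift/80 [-0.008  0.014  1.071] spin/.1 0.0 tool x,y [-1.     0.003] [0.003 1.   ]
[319 237] [319.50378919 201.23857808]
167 22/78/251 23/75/252 22/76/252 24/68/253 22/86/249 20/92/246 20/90/247 22/87/248 19/99/243 16/117/192 15/120/140 15/118/136 20/106/195
175 20/97/243 20/95/244 20/91/246 21/88/249 22/81/251 23/75/252 23/76/252 21/91/246 20/93/245 18/105/238 16/117/183 16/116/187 16/116/185
183 16/116/196 17/108/231 19/98/241 19/95/243 20/96/244 18/96/237 15/76/200 20/90/247 22/85/250 16/115/193 16/116/183 16/117/179 16/115/177
191 15/120/134 15/119/159 18/102/237 18/103/238 14/65/208 103/8/227 105/11/145 103/8/228 15/97/158 15/118/173 16/117/172 15/117/179 19/103/179
199 18/102/237 19/99/241 20/97/242 19/95/243 102/5/233 113/11/91 102/12/109 113/10/100 100/10/152 16/118/171 16/116/194 16/117/177 20/91/157
207 21/89/248 20/91/246 19/99/240 18/103/236 103/8/220 108/13/102 113/10/107 110/9/88 15/4/144 16/115/191 16/115/191 16/116/192 19/79/162
215 21/87/248 21/88/248 21/87/248 22/86/249 15/109/204 113/17/61 120/17/59 110/15/52 15/113/149 16
[... 710 characters left out ...]
21/98/182
263 21/98/202 21/99/203 21/99/195 21/94/197 20/95/201 21/100/197 20/89/200 21/96/204 21/102/200 21/93/202 21/100/205 20/101/190 21/103/196
271 21/99/198 21/99/196 20/92/199 21/95/198 21/94/192 21/98/197 21/100/199 21/98/206 21/96/205 21/94/206 21/95/203 21/97/200 21/101/195
279 21/95/199 21/98/201 20/90/199 21/94/204 21/93/198 21/100/198 21/93/195 21/91/198 21/98/203 21/100/201 21/97/200 21/102/193 21/99/190
287 21/101/200 21/103/199 20/103/204 21/101/204 21/101/210 21/97/210 21/99/199 21/95/202 21/98/210 21/99/208 24/83/241 26/64/251 25/77/241
295 20/101/182 21/103/183 20/99/185 20/100/183 21/98/190 21/99/203 21/96/205 21/101/202 20/102/200 21/103/198 23/91/236 25/70/249 25/75/248
```

Run:
```python
from pun import *
C=cal('wrist'); im=cv2.imread('pics/w11.png'); h=cv2.cvtColor(im,cv2.COLOR_BGR2HSV).astype(int)
k=(h[...,1]<55)&(h[...,2]<140); P=[]
for v in range(228,246,3):
    cc=np.where(k[v,285:355])[0]+285; P+=[(cc.min()-.5,v),(cc.max()+.5,v)]
for u in range(306,333,4): P.append((u,np.where(k[180:262,u])[0].max()+180.5))
X=np.array([onz(C,p,138)[:2] for p in P]); q=least_squares(lambda q:np.hypot(*(X-q[:2]).T)-q[2],[*X.mean(0),11],loss='soft_l1',f_scale=.3); print(q.x.round(2),q.fun.round(1))
go((*q.x[:2],84))
```

```text
[ 519.42 -230.84    9.96] [-0.   0.1  0.1  0.3  0.1 -0.4 -0.2 -0.6 -0.1  0.  -0.   0.1 -0.1 -0.1
  0.1  0.4 -0.1 -0.   0.1]
t 28.25 at [ 521.4 -231.3  169.7] yaw 3.137 shift/80 [0.026 0.008 1.071] spin/.1 0.0 tool x,y [-1.     0.005] [0.005 1.   ]
```

jog_arm(targets=[{"xyz": [0.02, 0.005, 0], "spin": 0}, {"xyz": [0, 0, 0.1], "spin": 0}, {"xyz": [0, 0, 0.2], "spin": 0}, {"xyz": [0, 0, 0.22], "spin": 0}, {"xyz": [0, 0, 0.2], "spin": 0}, {"xyz": [0, 0, 0.15], "spin": 0}, {"xyz": [0, 0, 0.12], "spin": 0}, {"xyz": [0, 0, 0.06], "spin": 0}, {"xyz": [0, 0, 0.02], "spin": 0}, {"xyz": [0, 0, 0], "spin": 0}])

```text
time: 29.5
tool_pos: [519.9, -227.7, 84.3]
tcp_rot: [-3.141, 0.001, 3.141]
contact_force: [-0.5, -0.5, 0.1]
grip_width: 50.5
finger_force: 0.0
```

jog_arm(targets=[{"xyz": [0, 0, 0], "spin": 0}, {"xyz": [0, 0, 0], "spin": 0}, {"xyz": [0, 0, 0], "spin": 0}, {"xyz": [0, 0, 0], "spin": 0}, {"xyz": [0, 0, 0], "spin": 0}, {"xyz": [0, 0, 0], "spin": 0}, {"xyz": [0, 0, 0], "spin": 0}, {"xyz": [0, 0, 0], "spin": 0}, {"xyz": [0, 0, 0], "spin": 0}, {"xyz": [0, 0, 0], "spin": 0}], gripper=5)

```text
time: 30.75
tool_pos: [519.7, -227.5, 84.1]
tcp_rot: [3.142, 0.0, 3.141]
contact_force: [-0.6, -0.3, 0.2]
grip_width: 19.9
finger_force: 30.0
```

Run:
```python
from pun import *
go((518.2,-43.6,190)); print(bot.get_obs()['moment'])
```

```text
t 30.75 at [ 519.7 -227.5   84.1] yaw 3.141 shift/80 [ 0.021  2.299 -1.324] spin/.1 0.0 tool x,y [-1.     0.001] [0.001 1.   ]
[-0.0051838   0.02690599 -0.00103594]
```

jog_arm(targets=[{"xyz": [0, 0, -0.05], "spin": 0}, {"xyz": [0, 0, -0.15], "spin": 0}, {"xyz": [0, 0, -0.25], "spin": 0}, {"xyz": [0, 0, -0.3], "spin": 0}, {"xyz": [0, 0, -0.3], "spin": 0}, {"xyz": [0, 0, -0.2], "spin": 0}, {"xyz": [0, 0.1, -0.07], "spin": 0}, {"xyz": [0, 0.25, 0], "spin": 0}, {"xyz": [0, 0.3, 0], "spin": 0}, {"xyz": [0, 0.35, 0], "spin": 0}])

```text
time: 32.0
tool_pos: [519.0, -145.4, 188.5]
tcp_rot: [3.14, -0.002, 3.141]
contact_force: [0.6, -0.7, -1.6]
grip_width: 19.9
finger_force: 30.0
```

jog_arm(targets=[{"xyz": [0.01, 0.35, 0], "spin": 0}, {"xyz": [0.01, 0.35, 0], "spin": 0}, {"xyz": [0, 0.3, 0], "spin": 0}, {"xyz": [0, 0.2, 0.05], "spin": 0}, {"xyz": [0, 0.1, 0.15], "spin": 0}, {"xyz": [0, 0, 0.2], "spin": 0}, {"xyz": [0, 0, 0.2], "spin": 0}, {"xyz": [0, 0, 0.12], "spin": 0}, {"xyz": [0, 0, 0.05], "spin": 0}, {"xyz": [0, 0, 0], "spin": 0}])

```text
time: 33.25
tool_pos: [518.3, -43.7, 127.9]
tcp_rot: [3.142, -0.0, 3.141]
contact_force: [0.1, -0.6, -1.1]
grip_width: 19.5
finger_force: 30.0
```

Run:
```python
from pun import *
go((518.2,-43.6,115.6)); o=bot.get_obs(); print(o['moment'],o['contact_force'],o['finger_force'],o['grip_width'])
C=cal('wrist'); im=bot.capture('wrist'); cv2.imwrite('pics/w12.png',im)
t=o['tool_pos']; print('tip',proj(C,t-[0,0,77.1]),'collar',proj(C,t-[0,0,12]),'lidtop',proj(C,(518.2,-43.6,38.5)))
```

```text
t 33.25 at [518.3 -43.7 127.9] yaw 3.141 shift/80 [0.001 0.001 0.154] spin/.1 0.0 tool x,y [-1.     0.001] [0.001 1.   ]
[ 0.0623881  -0.00381886  0.05163092] [ 0.10638423 -0.60790647 -1.05190918] 29.996464252617443 19.509354840765823
tip [317.9559198  209.72395357] collar [317.93967239 251.84067092] lidtop [318.05101552 203.89025589]
```

Run:
```python
from pun import *
h=cv2.cvtColor(cv2.imread('pics/w12.png'),cv2.COLOR_BGR2HSV)[...,2]
for v in range(196,250,3): print(v,' '.join('%3d'%x for x in h[v,294:344:2]))
```

```text
196 186 186 183 179 179 183 181 183 183 182 181 179 179 181 182 178 179 179 178 180 179 180 176 175 180
199 184 186 186 182 178 182 183 183 183 179 181 177 173 176 180 176 177 180 178 178 179 179 178 175 176
202 181 187 186 185 179 179 183 182 182 181 177 182 181 179 181 181 176 179 182 178 179 180 179 176 175
205 177 184 186 185 181 177 181 182 172 175 180 181 182 181 182 182 177 182 198 196 197 197 198 196 193
208 176 181 187 185 184 178 180 182 179 181 181 181 182 181 177 177 178 180 197 197 199 199 199 200 196
211 178 177 184 188 184 182 178 182 182 190 175 131 110 164 192 195 196 192 198 200 197 199 200 199 197
214 197 195 199 207 205 202 198 198 201 196 124  47  47  72 173 202 204 201 197 198 199 198 200 199 198
217 200 195 199 204 207 204 201 199 199 170 107  99 101  99 143 187 202 203 199 198 199 197 200 199 200
220 202 198 196 201 206 206 205 188 139 104 102 104 105 104 103 109 158 199 200 197 199 197 199 200 196
223 199 194 195 199 204 208 194 130 100 100 103 104 106 106 104 102 104 170 202 198 198 199 198 198 195
226 198 201 198 195 201 208 180 108 100 101 103 106 106 105 103 101  99 131 199 199 196 196 195 191 194
229 199 201 198 195 201 203 170 104 102 102 103 105 106 106 105 103  97 117 187 193 195 197 198 199 201
232 199 198 201 199 196 198 154 104 104 105 105 108 108 107 105 104 100 111 178 202 199 196 199 199 199
235 200 197 201 200 183 146 112 107 114 119 121 123 128 135 126 117 107 104 120 140 182 197 199 199 197
238 182 198 189 148 109 121 142 151 154 155 157 157 155 154 154 153 152 141 129 117 111 153 182 186 179
241 169 142 104 124 144 153 156 156 156 155 155 155 155 157 155 154 152 154 155 153 143 114 116 159 173
244 101  77 132 153 153 154 152 148 132 124 116 112 111 113 121 132 142 149 153 152 154 151 115  73  98
247  23  42 130 156 153 140 117 105 105 103 103  98 100 101 104 104 108 108 125 148 153 153 113  31  29
```

jog_arm(targets=[{"xyz": [0, 0, 0.06], "spin": 0}, {"xyz": [0, 0, 0.06], "spin": 0}, {"xyz": [0, 0, 0.03], "spin": 0}, {"xyz": [0, 0, 0.02], "spin": 0}, {"xyz": [0, 0, 0.02], "spin": 0}, {"xyz": [0, 0, 0.02], "spin": 0}, {"xyz": [0, 0, 0.02], "spin": 0}, {"xyz": [0, 0, 0.01], "spin": 0}, {"xyz": [0, 0, 0], "spin": 0}, {"xyz": [0, 0, 0], "spin": 0}])

```text
time: 34.55
tool_pos: [518.6, -43.6, 109.4]
tcp_rot: [-3.141, 0.001, 3.141]
contact_force: [-1.6, 0.2, 5.4]
grip_width: 19.9
finger_force: 30.0
```

jog_arm(targets=[{"xyz": [0, 0, 0.01], "spin": 0}, {"xyz": [0, 0, 0.01], "spin": 0}, {"xyz": [0, 0, 0.01], "spin": 0}, {"xyz": [0, 0, 0.01], "spin": 0}, {"xyz": [0, 0, 0.01], "spin": 0}, {"xyz": [0, 0, 0], "spin": 0}, {"xyz": [0, 0, 0], "spin": 0}, {"xyz": [0, 0, 0], "spin": 0}, {"xyz": [0, 0, 0], "spin": 0}, {"xyz": [0, 0, 0], "spin": 0}])

```text
time: 35.8
tool_pos: [518.6, -43.6, 105.1]
tcp_rot: [-3.141, 0.001, 3.141]
contact_force: [-1.9, -0.4, 5.4]
grip_width: 19.7
finger_force: 30.0
```

jog_arm(targets=[{"xyz": [0, 0, 0.01], "spin": 0}, {"xyz": [0, 0, 0.01], "spin": 0}, {"xyz": [0, 0, 0.01], "spin": 0}, {"xyz": [0, 0, 0], "spin": 0}, {"xyz": [0, 0, 0], "spin": 0}, {"xyz": [0, 0, 0], "spin": 0}, {"xyz": [0, 0, 0], "spin": 0}, {"xyz": [0, 0, 0], "spin": 0}, {"xyz": [0, 0, 0], "spin": 0}, {"xyz": [0, 0, 0], "spin": 0}])

```text
time: 37.05
tool_pos: [518.7, -43.7, 103.1]
tcp_rot: [-3.141, 0.001, 3.141]
contact_force: [-1.1, -0.2, 7.5]
grip_width: 20.0
finger_force: 30.0
```

jog_arm(targets=[{"xyz": [0, 0, -0.05], "spin": 0}, {"xyz": [0, 0, -0.1], "spin": 0}, {"xyz": [0, 0, -0.2], "spin": 0}, {"xyz": [0, 0, -0.3], "spin": 0}, {"xyz": [0, 0, -0.25], "spin": 0}, {"xyz": [0, -0.1, -0.2], "spin": 0}, {"xyz": [0, -0.25, 0], "spin": 0}, {"xyz": [0, -0.35, 0], "spin": 0}, {"xyz": [0, -0.35, 0], "spin": 0}, {"xyz": [0, -0.35, 0], "spin": 0}])

```text
time: 38.3
tool_pos: [517.4, -157.2, 189.0]
tcp_rot: [3.141, -0.002, 3.14]
contact_force: [-0.5, 0.0, -1.3]
grip_width: 19.9
finger_force: 30.0
```

jog_arm(targets=[{"xyz": [0, -0.35, 0], "spin": 0}, {"xyz": [0, -0.25, 0], "spin": 0}, {"xyz": [0, -0.2, 0], "spin": 0}, {"xyz": [0, -0.07, 0], "spin": 0}, {"xyz": [0, 0, 0], "spin": 0}, {"xyz": [0, 0, 0], "spin": 0}, {"xyz": [0, 0, 0], "spin": 0}, {"xyz": [0, 0, 0], "spin": 0}, {"xyz": [0, 0, 0], "spin": 0}, {"xyz": [0, 0, 0], "spin": 0}])

```text
time: 39.55
tool_pos: [518.1, -225.1, 190.5]
tcp_rot: [3.142, 0.0, 3.141]
contact_force: [-0.3, -0.7, -1.3]
grip_width: 19.9
finger_force: 30.0
```

Run:
```python
from pun import *
go((519.7,-227.5,84.1)); o=bot.get_obs(); print(o['contact_force'])
C=cal('wrist'); im=bot.capture('wrist'); cv2.imwrite('pics/w13.png',im)
t=o['tool_pos']; print('tip',proj(C,t-[0,0,77.1]),'hole',proj(C,(519.7,-227.5,72)))
h=cv2.cvtColor(im,cv2.COLOR_BGR2HSV)[...,2]; c=proj(C,(519.7,-227.5,72)).astype(int)
for v in range(c[1]-36,c[1]+40,4): print(v,' '.join('%3d'%x for x in h[v,c[0]-44:c[0]+45:4]))
```

```text
t 39.55 at [ 518.1 -225.1  190.5] yaw 3.141 shift/80 [-0.02 -0.03  1.33] spin/.1 0.0 tool x,y [-1.     0.001] [0.001 1.   ]
[-0.34326743 -0.65480693 -1.2883471 ]
tip [317.91762983 209.67432029] hole [314.98919065 194.12035784]
158 251 251 251 250 248 247 246 242 228 187 174 174 173 170 169 165 158 152 153 158 158 170 244
162 252 252 251 251 251 251 250 248 246 247 247 246 234 211 174 174 173 172 168 161 135 122 233
166 250 251 252 252 252 252 251 251 249 248 246 246 247 248 248 248 241 209 184 168 142 137 159
170 245 246 247 249 250 251 252 252 252 252 251 250 246 245 246 246 247 248 247 198 179 163 147
174 242 242 243 243 244 246 247 248 249 251 252 252 252 250 248 246 245 246 184 181 181 185 188
178 234 236 241 242 243 243 243 243 243 245 246 247 249 250 251 252 252 231 178 177 177 178 179
182 131 156 210 239 240 241 241 243 244 242 221 207 231 243 245 247 245 186 186 184 185 182 179
186 144 172 193 237 237 238 238 239 232 155 144 142 139 176 248 249 226 193 195 197 187 187 186
190 189 175 230 241 238 238 238 238 167 155 165 169 165 150 218 248 196 196 196 195 193 193 179
194 237 2
[... 250 characters left out ...]
 190 191 191 190 192 157 147
206 248 249 249 249 248 248 247 238 235 223 193 177 204 197 178 183 185 186 189 191 191 162 162
210 248 248 248 248 248 249 249 248 246 244 239 200 167 170 170 170 172 176 179 181 183 170 173
214 247 248 248 249 249 249 249 249 249 249 241 116  56 154 180 177 174 172 173 172 179 180 166
218 247 246 246 247 244 245 246 246 249 248 183 119 124 108 192 197 193 189 185 180 188 194 179
222 233 209 196 193 188 187 187 196 244 223 114 123 112 102 102 196 196 196 198 198 180 188 173
226 192 186 189 191 196 191 191 191 197 186 105 112 104 103  96 190 196 196 197 192 177 185 175
230 237 214 187 188 191 190 189 189 191 153 100 104 108 105  97 198 217 219 223 204 181 177 169
```

jog_arm(targets=[{"xyz": [-0.018, -0.04, 0], "spin": 0}, {"xyz": [0, 0, 0.1], "spin": 0}, {"xyz": [0, 0, 0.2], "spin": 0}, {"xyz": [0, 0, 0.2], "spin": 0}, {"xyz": [0, 0, 0.2], "spin": 0}, {"xyz": [0, 0, 0.2], "spin": 0}, {"xyz": [0, 0, 0.2], "spin": 0}, {"xyz": [0, 0, 0.12], "spin": 0}, {"xyz": [0, 0, 0.05], "spin": 0}, {"xyz": [0, 0, 0], "spin": 0}])

```text
time: 40.85
tool_pos: [519.7, -228.4, 88.9]
tcp_rot: [3.142, 0.0, 3.141]
contact_force: [0.5, -0.2, -1.1]
grip_width: 19.9
finger_force: 30.0
```

jog_arm(targets=[{"xyz": [0, 0, 0.02], "spin": 0}, {"xyz": [0, 0, 0.02], "spin": 0}, {"xyz": [0, 0, 0.01], "spin": 0}, {"xyz": [0, 0, 0], "spin": 0}, {"xyz": [0, 0, 0], "spin": 0}, {"xyz": [0, 0, 0], "spin": 0}, {"xyz": [0, 0, 0], "spin": 0}, {"xyz": [0, 0, 0], "spin": 0}, {"xyz": [0, 0, 0], "spin": 0}, {"xyz": [0, 0, 0], "spin": 0}])

```text
time: 42.1
tool_pos: [519.6, -228.4, 84.9]
tcp_rot: [3.142, 0.0, 3.141]
contact_force: [-0.3, 0.1, -1.9]
grip_width: 19.8
finger_force: 30.0
```

Not yet seated; lower 0.8 mm more, then release and lift.

jog_arm(targets=[{"xyz": [0, 0, 0.01], "spin": 0}, {"xyz": [0, 0, 0.003], "spin": 0}, {"xyz": [0, 0, 0], "spin": 0}, {"xyz": [0, 0, 0], "spin": 0}, {"xyz": [0, 0, 0], "spin": 0}, {"xyz": [0, 0, 0], "spin": 0}, {"xyz": [0, 0, 0], "spin": 0}, {"xyz": [0, 0, 0], "spin": 0}, {"xyz": [0, 0, 0], "spin": 0}, {"xyz": [0, 0, 0], "spin": 0}])

```text
time: 43.35
tool_pos: [519.6, -228.4, 84.0]
tcp_rot: [-3.142, 0.0, 3.141]
contact_force: [-1.1, -0.1, 4.3]
grip_width: 19.9
finger_force: 30.0
```

jog_arm(targets=[{"xyz": [0, 0, 0], "spin": 0}, {"xyz": [0, 0, 0], "spin": 0}, {"xyz": [0, 0, 0], "spin": 0}, {"xyz": [0, 0, 0], "spin": 0}, {"xyz": [0, 0, -0.1], "spin": 0}, {"xyz": [0, 0, -0.3], "spin": 0}, {"xyz": [0, 0, -0.4], "spin": 0}, {"xyz": [0, 0, -0.4], "spin": 0}, {"xyz": [0, 0, -0.3], "spin": 0}, {"xyz": [0, 0, -0.1], "spin": 0}], gripper=55)

```text
time: 44.6
tool_pos: [520.1, -228.7, 213.8]
tcp_rot: [-3.14, 0.003, 3.141]
contact_force: [-0.6, -1.5, -1.0]
grip_width: 50.8
finger_force: 0.0
```

Run:
```python
from pun import *
go((519.7,-227.5,84.1))
C=cal('wrist'); im=bot.capture('wrist'); cv2.imwrite('pics/w14.png',im)
h=cv2.cvtColor(im,cv2.COLOR_BGR2HSV).astype(int); k=(h[...,1]<55)&(h[...,2]<140)
a=proj(C,(519.6,-228.4,138)); print('cap pred',a,'r',11*360/(C[2][2]-138)); c=a.astype(int)
for v in range(c[1]-24,c[1]+26,4):
    cc=np.where(k[v,c[0]-32:c[0]+32])[0]+c[0]-32; print(v,(cc.min(),cc.max()) if len(cc) else None)
top=bot.capture('top'); cv2.imwrite('pics/top1.png',top); T=cal('top')
t=cv2.cvtColor(top,cv2.COLOR_BGR2HSV).astype(int); k=((t[...,1]<50)&(t[...,2]>110)).astype(np.uint8)
a=proj(T,(518.2,-43.6,38.5)); x,y=a.astype(int); q=k[y-14:y+15,x-14:x+15]; print('lid pred',a,'seen',q.sum(),np.argwhere(q).mean(0)[::-1]+[x-14,y-14])
o=bot.get_obs(); print(o['contact_force'],o['finger_force'])
```

```text
t 44.6 at [ 520.1 -228.7  213.8] yaw 3.141 shift/80 [0.01  0.017 1.622] spin/.1 0.0 tool x,y [-1.     0.001] [0.001 1.   ]
cap pred [318.56830495 209.25848715] r 16.858090067410203
185 (np.int64(308), np.int64(329))
189 (np.int64(307), np.int64(331))
193 (np.int64(306), np.int64(331))
197 (np.int64(307), np.int64(330))
201 (np.int64(306), np.int64(331))
205 (np.int64(305), np.int64(332))
209 (np.int64(305), np.int64(332))
213 (np.int64(306), np.int64(331))
217 (np.int64(308), np.int64(329))
221 (np.int64(312), np.int64(325))
225 None
229 None
233 None
lid pred [347.40268611 217.30959932] seen 388 [346.7757732  216.98453608]
[-0.42214408  0.0024307   0.68829116] 0.0
```

```bash
python3 -c "
from plant import bot
print(bot.close_job())"
```

```text
the job is handed in; nothing more can be done
None
```

The job is handed in at about 45 s: the middle lid is top up on the anvil and punched (snap inferred from the force readings only), and the punch is back in its hole. While being laid down, though, the lid slipped past the finger and tipped over freely from about 40° of lean instead of being guided to the table.

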